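# Pressing the tight lid of a salt cellar home, a little at a time round its rim

### The arm

A 6-joint arm with a two-finger parallel gripper is mounted at the origin on a cart in front of the work surface, level with it; the furniture and walls round the work are solid. World frame = base frame: x ahead of the robot, y to its left, z up, the work surface at z = 0. Lengths are in m, angles in rad, forces in N, time in s.
With the tool pointing down it reaches from about 0.325 to 0.775 m from the base axis. Payload 5.5 kg.
Tool frame: the origin (TCP) lies on the centre line of the jaws, within the pads' length; the fingertips stand ctrl.finger_overhang ahead of it and the grasp point (between the pads) lies 5 mm behind it (ctrl.finger_overhang is the distance from the TCP to the fingertips, in m); z points along the fingers, y is the line along which they close (so a half turn about z gives the same grasp; the last joint's range is limited). The gripper opens to 88 mm and grips with 3 to 60 N. Pads are 20 mm wide; open, the fingers measure 115 mm over their backs; the gripper's body (75 mm by 178 mm) begins 61 mm behind the grasp point.
Start: joints at [-1.21, 0.091, 1.231, -0, 1.82, -0.057], TCP at [0.243, -0.548, 0.237] pointing down, gripper open.
Joint ranges: [-2.87, 2.87], [-0.86, 2.18], [0.17, 2.46], [-1.51, 4.65], [0.06, 2.69], [-2.65, 2.65]. Speed limits (rad/s): [2.57, 2.57, 3.01, 3.14, 3.14, 3.14].

### API

Orientations are given as [roll, pitch, yaw] about the fixed x, y, z axes, in that order (R = Rz(yaw) Ry(pitch) Rx(roll)).
In Python, from bench import ctrl, command_gripper, solver, readout, imaging, hand_in gives the robot as it stands. The module is installed in compiled form; this text tells all that it offers. Calls block until the motion is done:
- ctrl.move_ptp(position, orientation): joint-space move of the TCP to a pose.
- ctrl.move_l(position, ori=None, rate=0.15, stop_force=None): straight line of the TCP; ori=None keeps the orientation; rate is the mean speed in m/s. With stop_force (N) it stops when the force on the tool has changed by that much, and returns True; else False.
- ctrl.goto_joints(angles): joint-space move.
- command_gripper(opening, grip_force=None): opening from 0.0 (shut) to 1.0 (fully open); grip_force is the grip in N (None keeps the last); returns when the fingers have stopped.
- ctrl.wait(seconds).
- solver.inverse_kinematics(position, orientation): joint angles nearest the present ones, or None.
- readout.sense(): the state.
- imaging.read_camera(name): name is "scene" or "top"; returns a dict with "pixels" (420x560x3 uint8, red, green, blue), "range_z" (420x560 float32, m along the optical axis (not along the pixel's ray), 0 where there is no reading), "fov_y" (degrees; the focal length in pixels is half the picture's height over the tangent of half this angle, whatever the lens; pixels are square), "cx", "cy" (the principal point, pixels), "distortion" ([k1, k2, p1, p2, k3] as OpenCV has them; the pictures are not rectified), "R" (3x3) and "t" (3): a world point X has camera coordinates R X + t. Camera axes: x right, y down, z forward; pixel columns grow to the right and rows downward; lengths in m; the calibration is good to about 2 mm. A picture is of the moment at which its call begins.
A pose or a line that the arm cannot do raises ctrl.Unreachable and nothing moves.
- hand_in(): hands the job in; it is judged then, once.
The state is a dict: "t": time; "joint_pos": joint angles; "dq": joint speeds; "joint_efforts": joint torques, N m; "tool_pos": TCP position; "eef_rot": TCP orientation; "contact_force": force on the tool from outside, world axes, zero at the start; "moment": the same for the moment, N m; "width": opening from 0.0 (shut) to 1.0 (fully open); "grasp_force": force on a finger pad.
Only numpy, scipy, OpenCV 4.12 (cv2) and the standard library are available. Lean on these libraries where they do the work, as an engineer would, in place of code of your own. Each camera call takes 0.05 s, during which the arm holds its last target. There are 200 camera calls.

### The job

Set the marble lid level in the mouth of the blue salt cellar by its knob and let go. Then, with closed fingers on the flat rim of the lid (not the knob, which is only glued on), push it down a few millimetres at a time at points spread round the rim, in turn, so that it goes in square without cocking (never more than about 6 degrees), until it sits fully home on the cellar all round. Push gently, with less than 32 N, and leave everything else where it stands.

Things in the scene. Friction and masses are not known exactly. Their poses are not given: they have to be found in the camera images.
- lid: round pale marble push-in lid with a wooden knob, 450 g, loose, upright on the worktop. Origin: centre of the underside of its plug, z up through the knob. Plug 24 mm long: bevelled from radius 32.5 mm at the bottom to 35.2 mm at 3 mm, 36 mm at 9.5 mm, then a black rubber seal widening to 37 mm at 13.5 mm and 37.3 mm at 17 mm, then straight up to the disc
- lid_plate: the pale marble disc of the lid, radius 60 mm, 6 mm thick, fixed on the plug; origin: centre of its underside, which comes to lie on the cellar's rim. Push on its flat top between knob and edge: near the edge that side slides down at 12 to 18 N (the first millimetre at less), while the far side rises by up to two thirds as much; it does not spring back
- lid_knob: the dark round knob fixed on the middle of the lid, 24 mm across, 30 mm tall; origin: centre of its foot. For lifting only: not to be touched once the lid has sunk 2.5 mm from where it first rests
- lid_top (a point): centre of the flat upper face of the lid's disc (30 mm above the plug's underside, at the foot of the knob), z up through the knob. Let down into the mouth within about 3 mm of its centre, the lid first rests on the pads with lid_top about 13 mm above the rim, tilted by 0 to 3 degrees
- cellar: low round blue stoneware salt cellar, 108 mm across, 44 mm tall, standing fast; origin: centre of its underside. Open bore of radius 40 mm, 32 mm deep; 7 mm below the rim six sprung black pads, 60 degrees apart, stand out 4 mm from the wall, and grip the plug by friction all the way in. A push in the middle or on two opposite sides at once would need more than 32 N
- rim (a point): centre of the cellar's mouth, level with its rim, z up; with the lid home lid_top is 6 mm above this point, and the disc is then hard to a push
- jar: a glass jar of red jam with a white cap, 69 mm across, 99 mm tall; origin under its centre; a bystander
- spice: a small spice jar with a red cap, 45 mm across, 106 mm tall; origin under its centre; a bystander
- garlic: a garlic bulb, 56 mm; origin under its centre; a bystander
- tea_box: a red tea carton, 72x135x78 mm; origin under its centre; a bystander
- matchbox: a blue matchbox, 36x53x15 mm; origin under its centre; a bystander
- mug: a white mug, about 88 mm across, 95 mm tall; origin under its centre; a bystander

How it is judged:
On the way:
1. the lid rests in the mouth of the cellar, level, not yet pressed in, and has been let go (horizontal distance between lid_top and rim below 0.006 m and z of lid_top in the frame of rim between 0.0105 and 0.017 m and angle between lid_top's own z axis and vertical below 0.09 rad and contact force between the fingers and lid below 0.3 N), for 0.2 s.
At the end, for the whole second after the job is handed in: the lid sits home in the cellar: its disc within 1.2 mm of lying on the rim, centred within 4 mm, level within 0.02 rad, at rest and let go (horizontal distance between lid_top and rim below 0.004 m and z of lid_top in the frame of rim below 0.0072 m and angle between lid_top's own z axis and vertical below 0.02 rad and linear speed of lid below 0.01 m/s and contact force between the fingers and lid below 0.3 N); the robot touches nothing.
It fails at once if the lid was pushed too hard: over 32 N on its disc (contact force between the fingers and lid_plate above 32 N).
It fails at once if the lid cocked: tilted more than 6 degrees after it began to go in (horizontal distance between lid_top and rim below 0.015 m and z of lid_top in the frame of rim below 0.0125 m and angle between lid_top's own z axis and vertical above 0.105 rad).
It fails at once if the knob was used for pushing the lid in (horizontal distance between lid_top and rim below 0.015 m and z of lid_top in the frame of rim below 0.0105 m and contact force between the fingers and lid_knob above 3 N).
It fails at once if something else on the worktop was moved by more than 2 cm (distance of any of jar, spice, garlic, tea_box, matchbox, mug from where it was at the start of the episode above 0.02 m).
It also fails if it takes over 72 s, if anything falls off the work surface, if the arm or the gripper's body presses on something with over 40 N, if the wrist force passes 120 N, or if a joint passes its speed limit or range.

## Working session

There is one attempt and no reset: what is moved stays moved. The work goes in short steps, each a Python script; the robot and the scene stay as the last script left them, time stands still between calls to the robot, and variables do not carry over. Pictures are saved under pics/ and viewed, at most 10 in all, crops included, and the job is handed in when it is done.

```bash
mkdir -p pics
cat > h.py <<'E'
import numpy as np, cv2
from bench import ctrl, command_gripper, solver, readout, imaging, hand_in
def cam(n):
    d=imaging.read_camera(n); d['f']=210/np.tan(np.radians(d['fov_y'])/2) if d['pixels'].shape[0]==420 else None
    return d
def K(d): return np.array([[d['f'],0,d['cx']],[0,d['f'],d['cy']],[0,0,1.]])
def cloud(d):
    h,w=d['range_z'].shape; u,v=np.meshgrid(np.arange(w),np.arange(h))
    p=cv2.undistortPoints(np.stack([u,v],-1).reshape(-1,1,2).astype(np.float64),K(d),np.array(d['distortion'],float)).reshape(h,w,2)
    z=d['range_z'].astype(float); c=np.dstack([p*z[...,None],z])
    X=(c-np.array(d['t']))@np.array(d['R']); X[z==0]=np.nan
    return X
def save(d,n): cv2.imwrite('pics/'+n,cv2.cvtColor(d['pixels'],cv2.COLOR_RGB2BGR))
E
python3 - <<'E'
from h import *
for n in('scene','top'):
    d=cam(n); save(d,n+'0.png'); np.savez(n+'0.npz',X=cloud(d),p=d['pixels']); print(n,d['fov_y'],d['cx'],d['cy'],d['distortion'],-np.array(d['R']).T@d['t'])
s=readout.sense(); print(s, ctrl.finger_overhang)
E
```

```text
scene 42.979537701683476 289.51823872377 201.27724223104224 [0.03912399 0.         0.         0.         0.        ] [-0.32280284 -1.2977305   1.06373353]
top 54.54650469607 284.1646844127507 208.92126839083556 [0.03134899 0.         0.         0.         0.        ] [4.17610175e-01 2.43364560e-04 1.18233292e+00]
{'t': 0.1, 'joint_pos': array([-1.20970282e+00,  9.17754893e-02,  1.23173053e+00, -3.93849231e-05,
        1.81982043e+00, -5.66841912e-02]), 'dq': array([ 0.00093875, -0.00144752, -0.00351635, -0.00089415, -0.00072038,
        0.00015065]), 'joint_efforts': array([ 3.32134026e-03, -4.47855270e+01, -4.07572067e+01,  7.00919190e-02,
        2.83791107e-02, -1.21533149e-04]), 'tool_pos': array([ 0.24334818, -0.54817185,  0.23564451]), 'eef_rot': array([-3.13985948e+00, -6.01006317e-05,  4.17767975e-01]), 'contact_force': array([ 0.54030581, -0.3146498 , -0.14567538]), 'moment': array([ 0.01693639,  0.0006287 , -0.01288825]), 'grasp_force': 0.0, 'width': 1.0019620053488907} 0.014
```

View pics/top0.png

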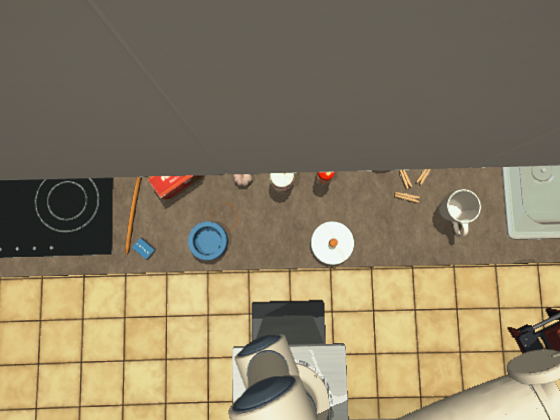

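View pics/scene0.png

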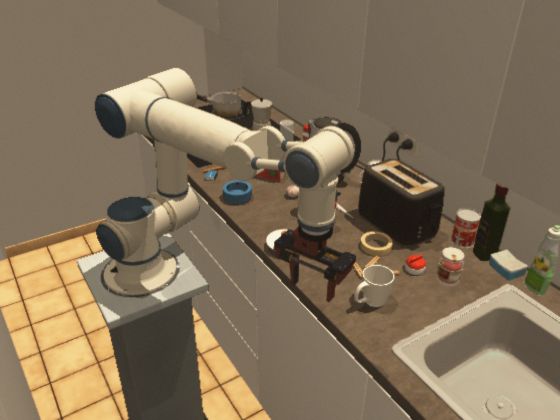

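The top view shows the cellar at about (208,241) and the lid at (332,243) with its knob at (333,243). The mug is at (461,208), the matchbox at (144,248), and the jars and garlic lie along the cabinet edge at row ~180. In the scene view the cellar is at (237,191), and the arm partly hides the lid at (278,240).

Run:
```python
from h import *
z=np.load('top0.npz'); X=z['X']; p=z['p'].astype(int)
hsv=cv2.cvtColor(z['p'],cv2.COLOR_RGB2HSV)
def circ(P): # lsq circle
    A=np.c_[2*P[:,:2],np.ones(len(P))]; s=np.linalg.lstsq(A,(P[:,:2]**2).sum(1),rcond=None)[0]; return s[0],s[1],np.sqrt(s[2]+s[0]**2+s[1]**2)
def win(c,r,k=35):
    m=np.zeros(X.shape[:2],bool); m[r-k:r+k,c-k:c+k]=1; return m
def hull(m):
    cs,_=cv2.findContours(m.astype(np.uint8),cv2.RETR_EXTERNAL,cv2.CHAIN_APPROX_NONE); c=max(cs,key=cv2.contourArea)[:,0]; return c
for nm,c,r,lo,hi in(('cellar',208,241,.035,.055),('lid',332,243,.02,.04)):
    m=win(c,r)&(X[...,2]>lo)&(X[...,2]<hi); c_=hull(m); P=X[c_[:,1],c_[:,0]]; print(nm,m.sum(),circ(P),np.median(X[m][:,2]),X[m][:,:2].min(0),X[m][:,:2].max(0))
m=win(332,243,12)&(X[...,2]>.05); print('knob',m.sum(),X[m].mean(0),X[m].min(0),X[m].max(0))
m=win(208,241,20)&(X[...,2]<.03)
print('bore',m.sum(),np.median(X[m],0))
print('counter z',np.median(X[235:250,262:280,2]))
print('cabinet z',np.nanmedian(X[100:160,200:400,2]), 'edge x', np.nanmax(X[160,:,0]),[X[r,300] for r in (165,168,172)])
for n,c,r in(('garlic',243,180),('jar',282,180),('spice',326,174),('tea',172,183),('match',144,248),('mug',461,208)): 
    m=win(c,r,18)&(X[...,2]>.008)&(X[...,2]<.2); print(n,X[m].min(0).round(3),X[m].max(0).round(3))
```

```text
cellar 615 (np.float64(0.4506685677706424), np.float64(0.220816097362193), np.float64(0.05360883605520014)) 0.0434211567759221 [0.39569316 0.16695226] [0.50443756 0.27688243]
lid 1347 (np.float64(0.43702402926129424), np.float64(-0.13039829356402294), np.float64(0.058419656374201434)) 0.029422883583891047 [ 0.37822976 -0.18915573] [ 0.49630752 -0.07244368]
knob 58 [ 0.4368541  -0.12992317  0.0588675 ] [ 0.42540801 -0.13994782  0.05018228] [ 0.44737388 -0.11871598  0.06483178]
bore 954 [0.4515714  0.22131323 0.01032018]
counter z nan
cabinet z 0.7595277178335889 edge x 0.5501336689024408 [array([ 0.54485513, -0.02388521,  0.57633238]), array([ 0.54496677, -0.02467313,  0.55306643]), array([ 0.64531386, -0.04629792, -0.00183305])]
garlic [0.607 0.093 0.018] [0.639 0.145 0.052]
jar [ 0.586 -0.027  0.008] [0.627 0.041 0.104]
spice [ 0.604 -0.135  0.009] [ 0.631 -0.09   0.11 ]
tea [0.571 0.262 0.009] [0.631 0.359 0.083]
match [0.403 0.378 0.008] [0.487 0.458 0.021]
mug [ 0.473 -0.518  0.008] [ 0.567 -0.431  0.099]
```

```bash
cat >> h.py <<'E'
D=[np.pi,0,0]
L=np.array([.4369,-.1302]); C=np.array([.4507,.2208])
def S(m=''):
    s=readout.sense(); print(m,'t%.1f'%s['t'],s['tool_pos'].round(4),s['contact_force'].round(1),'w%.3f g%.1f'%(s['width'],s['grasp_force'])); return s
E
python3 - <<'E'
from h import *
for p in [(*L,.15),(*L,.049),(*C,.15),(*C,.076)]: print(solver.inverse_kinematics(list(p),D))
ctrl.move_ptp([*L,.15],D); S()
command_gripper(0.6)
print(ctrl.move_l([*L,.0495],rate=.12,stop_force=8)); S()
command_gripper(0,25); S('grip')
ctrl.move_l([*L,.06],rate=.05); S('lift')
d=cam('scene'); save(d,'lift.png')
E
```

```text
[-3.64277983e-01 -3.04087510e-01  1.75138190e+00 -4.44089210e-16
  1.69429826e+00  1.20651834e+00]
[-3.64277983e-01 -2.61869505e-01  1.89726821e+00 -4.44089210e-16
  1.50619395e+00  1.20651834e+00]
[ 3.87741457e-01 -1.74772108e-01  1.64224532e+00 -4.44089210e-16
  1.67411944e+00  1.95853778e+00]
[ 3.87741457e-01 -1.46636836e-01  1.74896111e+00 -4.44089210e-16
  1.53926838e+00  1.95853778e+00]
 t1.8 [ 0.437  -0.1308  0.1503] [ 1.1  0.5 -0. ] w1.001 g0.0
False
 t3.5 [ 0.4374 -0.1304  0.0504] [-0.2 -0.7  0.1] w0.600 g0.0
grip t4.1 [ 0.4371 -0.1305  0.0498] [-0.2 -1.1  1.8] w0.268 g25.0
lift t4.4 [ 0.4369 -0.1301  0.06  ] [ 0.4  0.7 -4.5] w0.271 g25.0
```

Run:
```python
from h import *
ctrl.move_l([*L,.14],rate=.15)
ctrl.move_l([*C,.14],rate=.2); 
ctrl.move_l([*C,.09],rate=.1); ctrl.wait(.3); S('above')
d=cam('scene'); save(d,'ab.png'); d=cam('top');save(d,'abt.png')
cv2.imwrite('pics/ab2.png',cv2.resize(np.hstack([cv2.imread('pics/ab.png')[110:250,170:310],cv2.imread('pics/abt.png')[170:310,140:280]]),None,fx=2.8,fy=2.8,interpolation=cv2.INTER_CUBIC))
X=cloud(d); m=np.zeros(X.shape[:2],bool); m[190:290,160:260]=1
m&=(X[...,2]>.055)&(X[...,2]<.085); print(m.sum(),X[m].min(0),X[m].max(0))
q=X[m]; A=np.c_[q[:,:2],np.ones(len(q))]; print('plane',np.linalg.lstsq(A,q[:,2],rcond=None)[0], np.median(q[:,2]))
```

```text
above t8.0 [0.4509 0.2209 0.0905] [ 0.2 -0.2 -5.3] w0.268 g25.0
391 [0.391326   0.17187602 0.05602577] [0.59208023 0.3426057  0.07983322]
plane [0.00163278 0.0028487  0.06897071] 0.07037272571510449
```

View pics/ab2.png

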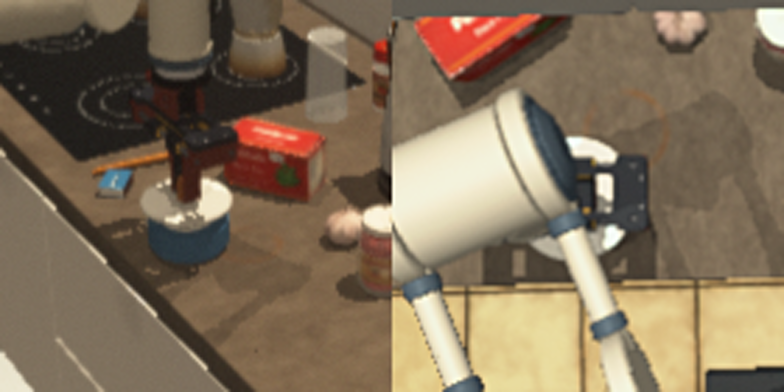

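The left crop (scene) shows the lid held level and centred over the cellar. In the right crop (top) the arm hides most of it. I'll lower it now and release.

```bash
cat >> h.py <<'E'
def lidpose(tag=None):
    """circle-free plane fit of disc from both cams near cellar"""
    for n in('scene','top'):
        d=cam(n); X=cloud(d)
        if tag: save(d,n+tag+'.png')
        r=np.hypot(X[...,0]-C[0],X[...,1]-C[1]); p=d['pixels'].astype(int)
        m=(r<.056)&(r>.018)&(X[...,2]>.043)&(X[...,2]<.066)&(p.min(2)>90)
        q=X[m]
        if len(q)<80: print(n,'few',len(q)); continue
        for _ in range(3):
            A=np.c_[q[:,:2]-C,np.ones(len(q))]; s=np.linalg.lstsq(A,q[:,2],rcond=None)[0]; e=abs(A@s-q[:,2]); q=q[e<max(.002,2.5*e.std())]
        m=(np.hypot(X[...,0]-C[0],X[...,1]-C[1])<.075)&(X[...,2]>s[2]-.004)&(X[...,2]<s[2]+.005)&(p.min(2)>90)
        lo,hi=np.percentile(X[m][:,:2],[.3,99.7],axis=0)
        print(n,len(q),'z %.4f tilt x %.2f y %.2f deg'%(s[2],*np.degrees(s[:2])),'mid',((lo+hi)/2).round(4),'ext',(hi-lo).round(4))
E
python3 - <<'E'
from h import *
print(ctrl.move_l([*C,.0768],rate=.02,stop_force=3.5)); S('down'); ctrl.wait(.2); s=S()
command_gripper(.6); S('rel'); p=s['tool_pos']
ctrl.move_l([p[0],p[1],.16],rate=.15); 
ctrl.move_l([.40,.05,.2],rate=.25); S()
lidpose('r')
E
```

```text
True
down t8.7 [0.4513 0.2202 0.0789] [ 2.9  0.9 -0.5] w0.268 g25.0
 t8.9 [0.4512 0.2201 0.0788] [ 4.3 -0.2  1.3] w0.270 g25.0
rel t9.5 [0.4501 0.22   0.0779] [ 0.8 -0.5  0.5] w0.600 g0.0
 t11.1 [0.3999 0.0505 0.1992] [-1.  -0.1 -0.8] w0.603 g0.0
scene 166 z 0.0552 tilt x -4.35 y -0.29 deg mid [0.4475 0.2167] ext [0.1108 0.1243]
top 545 z 0.0558 tilt x -3.12 y 0.39 deg mid [0.45   0.2221] ext [0.118 0.118]
```

The lid rests about 12.4 mm above the rim and has been let go, tilted about 3° with the −x side high. I'll push on −x first.

```bash
cat >> h.py <<'E'
O=.014; R=.045; C2=np.array([.4502,.2215])
def at(a,r=R): a=np.radians(a); return C2+r*np.array([np.cos(a),np.sin(a)])
def push(a,P,start,zmin=0,lim=24):
    """start: fingertip height to begin search; returns contact height, end height"""
    x=at(a); ctrl.move_l([*x,start+O],rate=.2); ctrl.wait(.1)
    f0=readout.sense()['contact_force'][2]
    hit=ctrl.move_l([*x,start+O-.012],rate=.02,stop_force=2.5); s=readout.sense(); zc=s['tool_pos'][2]-O; fc=s['contact_force'][2]-f0
    if not hit: print(a,'no contact',zc); return zc,zc
    st=ctrl.move_l([*x,max(zc-P,zmin)+O],rate=.012,stop_force=lim); s=readout.sense(); ze=s['tool_pos'][2]-O
    print('a%d t%.1f zc %.4f f%.1f ze %.4f f%.1f'%(a,s['t'],zc,fc,ze,s['contact_force'][2]-f0),'STOP' if st else '')
    ctrl.move_l([*x,max(ze,zc)+.007+O],rate=.08)
    return zc,ze
E
python3 - <<'E'
from h import *
command_gripper(0,20)
ctrl.move_l([.37,.2215,.12],rate=.25)
push(180,.003,.064)
p=readout.sense()['tool_pos']
ctrl.move_l([.37,.2215,.10],rate=.2)
ctrl.move_l([.40,.05,.2],rate=.3); S(); lidpose()
E
```

```text
a180 t14.4 zc 0.0574 f-0.7 ze 0.0549 f4.3 
 t15.8 [0.3999 0.0503 0.1987] [-0.4 -0.2  0.5] w0.006 g0.0
scene 166 z 0.0541 tilt x -0.03 y -0.53 deg mid [0.4507 0.2169] ext [0.1201 0.1192]
top 561 z 0.0547 tilt x 0.15 y 0.49 deg mid [0.4499 0.2222] ext [0.1184 0.1175]
```

```bash
cat >> h.py <<'E'
def hop(a,z=.064): ctrl.move_l([*at(a),z+O],rate=.25)
E
python3 - <<'E'
from h import *
ctrl.move_l([*at(180+90,.07),.12],rate=.35); hop(270)
hop(0); push(0,.0025,.059)
hop(90); hop(180); push(180,.0045,.062)
hop(90); push(90,.0025,.060)
hop(0); hop(270); push(270,.0045,.062); S()
E
```

```text
a0 t18.3 zc 0.0542 f-0.2 ze 0.0533 f8.1 
a180 t20.7 zc 0.0550 f0.7 ze 0.0519 f11.0 
a90 t22.5 zc 0.0533 f-0.4 ze 0.0520 f8.2 
a270 t24.9 zc 0.0534 f0.0 ze 0.0509 f11.4 
 t25.2 [0.4505 0.1767 0.0749] [0.1 0.4 0.5] w0.004 g0.0
```

Run:
```python
from h import *
hop(0,.062); push(0,.005,.059,.0475)
hop(90,.062); hop(180,.062); push(180,.0055,.060,.0475)
hop(90,.062); push(90,.005,.058,.0475)
hop(0,.062); hop(270,.062); push(270,.0055,.060,.0475); S()
```

```text
a0 t26.9 zc 0.0523 f0.1 ze 0.0505 f14.7 
a180 t29.4 zc 0.0517 f0.2 ze 0.0502 f16.6 
a90 t31.2 zc 0.0504 f3.9 ze 0.0503 f14.9 
a270 t33.5 zc 0.0504 f4.6 ze 0.0502 f17.6 
 t33.8 [0.4505 0.1766 0.0715] [ 0.2 -0.6 -0. ] w0.008 g0.0
```

Run:
```python
from h import *
for a in (0,90,180,270):
    hop(a,.058); push(a,.006,.055,.0445,24)
ctrl.move_l([*at(270,.07),.12],rate=.3); ctrl.move_l([.40,.05,.2],rate=.3); S(); lidpose('e')
```

```text
a0 t35.3 zc 0.0504 f3.6 ze 0.0503 f4.4 STOP
a90 t37.0 zc 0.0504 f4.9 ze 0.0504 f4.5 STOP
a180 t38.7 zc 0.0503 f3.9 ze 0.0503 f4.4 STOP
a270 t40.4 zc 0.0503 f4.4 ze 0.0503 f4.0 STOP
 t41.6 [0.4    0.0505 0.1984] [-0.5  0.6 -0.1] w0.003 g0.0
scene 163 z 0.0494 tilt x 0.24 y 0.77 deg mid [0.4509 0.2179] ext [0.1185 0.1215]
top 547 z 0.0498 tilt x -0.42 y -0.37 deg mid [0.4501 0.2219] ext [0.1187 0.1163]
```

```bash
python3 -c "
import cv2,numpy as np
cv2.imwrite('pics/fin.png',cv2.resize(np.hstack([cv2.imread('pics/scenee.png')[110:250,170:310],cv2.imread('pics/tope.png')[170:310,140:280]]),None,fx=2.8,fy=2.8,interpolation=cv2.INTER_CUBIC))"
```

```text
(no output)
```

View pics/fin.png

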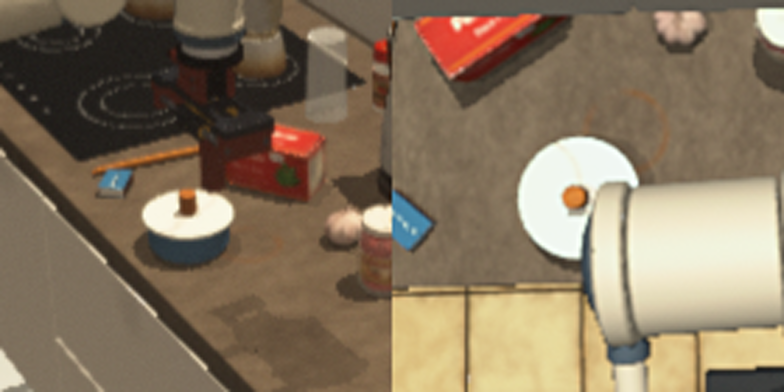

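The lid sits flat and centred on the cellar in both views, with the gripper clear and the bystanders in view where they were.

```bash
python3 -c "
from h import *
print(hand_in())"
```

```text
the job is handed in; nothing more can be done
None
```

The job is handed in at about 42 s: the lid measured home, with its disc at 50.3–50.4 mm and hard at four points round the rim. No push passed its 24 N stop, and nothing else in view had moved; the judge's verdict wasn't shown.

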